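# Load a glass plate into the plate reader

## Robot

A 6-joint arm with a two-finger parallel gripper is mounted at the origin on the work surface. World frame = base frame: x ahead of the robot, y to its left, z up, the work surface at z = 0. Lengths are in mm, angles in rad, forces in N, time in s.
With the tool pointing down it reaches from about 350 to 975 mm from the base axis. Payload 7.1 kg.
Tool frame: the origin (TCP) lies midway between the tips of the shut fingers; the grasp point (between the pads) lies 19 mm behind it; z points along the fingers, y is the line along which they close (so a half turn about z gives the same grasp; the last joint's range is limited). The gripper opens to 88 mm and grips with 3 to 60 N. Pads are 20 mm wide; open, the fingers measure 115 mm over their backs; the gripper's body (75 mm by 178 mm) begins 61 mm behind the grasp point.
Start: joints at [-1.303, 0.423, 1.63, -0, 1.089, -0.019], TCP at [176.821, -599.449, 222.675] pointing down, gripper open.
Joint ranges: [-3, 3], [-0.9, 2.11], [0.09, 2.58], [-1.31, 4.45], [0.11, 2.69], [-2.54, 2.54]. Speed limits (rad/s): [2.39, 2.39, 3.01, 3.14, 3.14, 3.14].

## Interface

Orientations are given as a rotation vector (axis times angle).
In Python, from workcell import get_obs, get_image, camera_params, close_job gives the robot as it stands.
- The arm moves only by the shell command python3 -m creep 'ROWS' [OPENING]. ROWS is a JSON object of lists of equal length, an entry for each row: "delta_pos": the shift along the tool's x, y, z in m, a list of three; "twist": the turn, a rotation vector about the tool's x, y, z in degrees, a list of three. A call has 1 to 20 rows; each row shifts and turns the commanded pose from where the row before left it, along the tool's axes as they then stand; what a row does not reach is not made up. A row lasts 1/12 s, in which the tool goes at most 41.7 mm and 7.16 degrees, less where a joint would pass 70% of its speed; a pose out of reach is approached as far as the arm can. A call with a gripper value outside its range is refused whole. OPENING is the opening, from 0 (shut) to 1 (fully open), set as the call begins (- or left out, the last holds). The fingers move at their own pace and stop on an object; the grip force is fixed at half the most. Time passes only in rows, so rows that do not move let the fingers close. It gives the time, the measured TCP pose, the force, the opening and the grip force at its end, in the units of the state.
- get_obs(): the state, without advancing time (a new reading comes with each control period).
- get_image(name): name is "scene" or "top"; returns (picture, depth): 420x560x3 uint8, red, green, blue; 420x560 float32, mm along the optical axis (not along the pixel's ray), 0 where there is no reading.
- camera_params(name): a dict with "camera_matrix" (3x3 intrinsics, pixels), "k1" (the pictures are not rectified: a ray, as slopes to the right and down, at radius r is drawn at 1 + k1 r^2 times it, then the intrinsics apply), "extrinsics" (4x4, takes a point from camera to world coordinates). Camera axes: x right, y down, z forward; pixel columns grow to the right and rows downward; lengths in mm; the calibration is good to about 2 mm. A picture is of the moment at which its call begins. camera_params takes no time and is no camera call.
- close_job(): hands the job in; it is judged then, once.
The state is a dict: "t": time; "qpos": joint angles; "qvel": joint speeds; "joint_torque": joint torques, N m; "ee_pos": TCP position; "orientation": TCP orientation; "ft_force": force on the tool from outside, world axes, zero at the start; "moment": the same for the moment, N m; "width": finger opening in mm; "grasp_force": force on a finger pad.
Only numpy, scipy, OpenCV 4.12 (cv2) and the standard library are available. Lean on these libraries where they do the work, as an engineer would, in place of code of your own. Each camera call takes 0.05 s, during which the arm holds its last target. There are 200 camera calls.

## Task

Load the green-edged glass plate into the plate reader: draw the reader's carriage out by its orange tab as far as it goes, slide the green plate straight up out of the slotted rack by its coloured top edge, and lower it upright into the carriage's slot, keeping hold of it until it stands on the bottom. Let go, then push the carriage fully home into the reader by its tab. Leave the other plates in their slots and the bottle standing where it is.

Things in the scene. Friction and masses are not known exactly. Their poses are not given: they have to be found in the camera images.
- plate_green: Plate to load: clear glass 90 mm wide (x), 6 thick (y), 104 tall overall, a white sample square on it; GREEN grip along its top edge 60 wide, 10 thick, 18 tall, centred 95 mm above the underside. Origin: centre of underside; z up; front and back alike, either may face either way. About 0.14 kg. Starts in any of the rack's four slots.
- plate_blue: A glass plate of the same make, with a blue grip; a bystander that stays in the rack. Origin and axes as for plate_green.
- plate_yellow: A glass plate of the same make, with a yellow grip; a bystander that stays in the rack. Origin and axes as for plate_green.
- plate_red: A glass plate of the same make, with a red grip; a bystander that stays in the rack. Origin and axes as for plate_green.
- rack: Grey slotted rack, fixed, 116 x 180 x 60 mm. Origin: centre of underside. Slots at y = -60, -20, 20, 60 mm, each 9 mm wide (y), 96 long (x), floor 12 mm above the bench, formed by end walls and fins (|x| 34 to 54 mm) up to 60 mm. Plates stand in them, width along x, grips centred 107 mm above the bench, 30 mm clear between grips. Yaw varies.
- reader: White plate reader, fixed. Origin: on the bench under the carriage's slot when fully out. Base 190 mm wide (x), y = -150 to 260 mm. Hood at y = 90 to 260 mm, 190 wide, 208 tall, clear window on its +x side; its mouth faces -y, 160 wide, 175 high. The carriage slides along y. Yaw varies.
- carriage (a joint): How far the aluminium carriage is drawn out, along the reader's -y, in m: 0 = fully home at the inner stop (slot 40 mm inside the hood), 0.13 = fully out at the outer stop (slot 90 mm before the hood's mouth). About 1.5 N of friction; stays where left.
- slot_floor (a point): Centre of the floor of the carriage's slot, 30 mm above the bench; axes as the reader's. Slot 9 mm wide (y), 96 long (x), formed by fins and end walls at its two ends rising 35 mm above the floor, then flaring to 48 mm above it (mouth about 22 mm wide). The plate stands in it with its width along x.
- pull_tab (a point): Centre of the top edge of the carriage's upright orange tab: 36 mm wide (x), 12 thick (y), free for 46 mm below this point; top 75 mm above the bench. Moves with the carriage, 120 mm before (reader's -y) the slot.
- bottle: Amber bottle with a blue cap, 52 mm in diameter, 150 mm tall, standing loose on the bench between rack and reader; a bystander. Origin: centre of its underside.
Things that resemble listed ones, but are neither listed nor needed, are in the scene too. Several things have the shape of the rack; the one meant has the colours described above.

How it is judged (in metres and radians):
On the way, in this order (a step that is already met when the one before it is completed fails the run):
1. the carriage is drawn fully out (within 8 mm of its outer stop) (value of joint carriage above 0.122 m), for 0.1 s.
2. the green plate has been slid up clear of the rack's walls (z of plate_green in the frame of rack above 0.062 m), for 0.1 s.
3. the green plate stands on the bottom of the carriage's slot (underside within 6 mm of it) while still held in the fingers (x of plate_green in the frame of slot_floor between -0.006 and 0.006 m and y of plate_green in the frame of slot_floor between -0.005 and 0.005 m and z of plate_green in the frame of slot_floor between -0.006 and 0.006 m and angle between plate_green's own z axis and vertical below 0.16 rad and contact force between the fingers and plate_green above 0.5 N), for 0.1 s.
4. the carriage is pushed home (within 5 mm) with the green plate seated in its slot (x of plate_green in the frame of slot_floor between -0.006 and 0.006 m and y of plate_green in the frame of slot_floor between -0.005 and 0.005 m and z of plate_green in the frame of slot_floor between -0.006 and 0.006 m and angle between plate_green's own z axis and vertical below 0.16 rad and value of joint carriage below 0.005 m), for 0.2 s.
At the end, for the whole second after the job is handed in: Green plate at rest, upright (0.16 rad) on the slot floor (within 4 mm in height, 6 mm along, 5 mm across the slot); carriage home within 5 mm; other plates within 10 mm and the upright bottle within 20 mm of where they started (x of plate_green in the frame of slot_floor between -0.006 and 0.006 m and y of plate_green in the frame of slot_floor between -0.005 and 0.005 m and z of plate_green in the frame of slot_floor between -0.006 and 0.004 m and angle between plate_green's own z axis and vertical below 0.16 rad and value of joint carriage below 0.005 m and linear speed of plate_green below 0.02 m/s and distance of each of plate_blue, plate_yellow, plate_red from where it was at the start of the episode below 0.01 m and distance of bottle from where it was at the start of the episode below 0.02 m and angle between bottle's own z axis and vertical below 0.1 rad); the robot touches nothing.
It fails at once if another plate is moved more than 15 mm (distance of any of plate_blue, plate_yellow, plate_red from where it was at the start of the episode above 0.015 m).
It fails at once if the bottle is pushed more than 20 mm or tipped (distance of bottle from where it was at the start of the episode above 0.02 m or angle between bottle's own z axis and vertical above 0.3 rad).
It also fails if it takes over 67 s, if anything falls off the work surface, if the arm or the gripper's body presses on something with over 40 N, if the wrist force passes 120 N, or if a joint passes its speed limit or range.

## Working session

There is one attempt and no reset: what is moved stays moved. The work goes in short steps, Python scripts to look and compute and a shell command to move; the robot and the scene stay as the last step left them, time stands still between calls to the robot, and variables do not carry over. Pictures are saved under pics/ and viewed, at most 10 in all, crops included, and the job is handed in when it is done.

```bash
mkdir -p pics; ls; cat > h.py <<'E'
import numpy as np,cv2
from workcell import *
def cloud(n):
    im,d=get_image(n); p=camera_params(n); K=np.array(p["camera_matrix"],float);T=np.array(p["extrinsics"],float);k=p["k1"]
    h,w=d.shape;u,v=np.meshgrid(np.arange(w),np.arange(h))
    uv=np.stack([u,v],-1).reshape(-1,1,2).astype(float)
    s=cv2.undistortPoints(uv,K,np.array([k,0,0,0.]),None,None).reshape(h,w,2)
    P=np.concatenate([s*d[...,None],d[...,None]],-1)@T[:3,:3].T+T[:3,3]
    P[d==0]=np.nan
    return im,d,P
def save(n,im): cv2.imwrite('pics/'+n,im[...,::-1])
E
python3 - <<'E'
from h import *
for n in("scene","top"):
    im,d,P=cloud(n); save(n+'0.png',im); np.savez('/tmp/'+n,im=im,d=d,P=P); print(camera_params(n))
o=get_obs();print(o)
E
```

```text
pics
{'camera_matrix': array([[464.56506842,   0.        , 269.77572316],
       [  0.        , 464.56506842, 211.85213678],
       [  0.        ,   0.        ,   1.        ]]), 'k1': -0.060419715728072115, 'extrinsics': array([[ 1.96030131e-01,  8.54241656e-01, -4.81501174e-01,
         9.50482590e+02],
       [ 9.80562246e-01, -1.74949822e-01,  8.88270318e-02,
        -7.12096802e+01],
       [-8.35879374e-03, -4.89554647e-01, -8.71932554e-01,
         9.96883637e+02],
       [ 0.00000000e+00,  0.00000000e+00,  0.00000000e+00,
         1.00000000e+00]])}
{'camera_matrix': array([[455.57177515,   0.        , 282.07866072],
       [  0.        , 455.57177515, 205.02704408],
       [  0.        ,   0.        ,   1.        ]]), 'k1': -0.05698213589709473, 'extrinsics': array([[-2.45213858e-02, -9.96630276e-01,  7.82738425e-02,
         3.52378299e+02],
       [-9.99699237e-01,  2.44751483e-02, -1.55015938e-03,
         3.25066026e+01],
       [-3.70828135e-04, -7.82883127e-02, -9.96930691e-01,
         1.24281732e+03],
       [ 0.00000000e+00,  0.00000000e+00,  0.00000000e+00,
         1.00000000e+00]])}
{'t': 0.1, 'qpos': array([-1.30300731e+00,  4.23783492e-01,  1.63059566e+00, -3.37223894e-06,
        1.08859527e+00, -1.89715138e-02]), 'qvel': array([-0.00174483, -0.00010356, -0.00129627,  0.00058731, -0.0021421 ,
       -0.00075308]), 'joint_torque': array([ 9.64908868e-04, -5.45615172e+01, -2.74324304e+01,  6.44647703e-02,
        1.88732432e-02, -1.93962035e-05]), 'ee_pos': array([ 176.68866595, -598.98775538,  221.97456007]), 'orientation': array([-3.10799864e+00, -4.48707184e-01,  2.73866685e-04]), 'ft_force': array([-0.51778915, -0.43621862, -0.5610112 ]), 'moment': array([ 0.00617644, -0.10516381,  0.01918443]), 'grasp_force': 0.0, 'width': 87.72783622363926}
```

View pics/scene0.png

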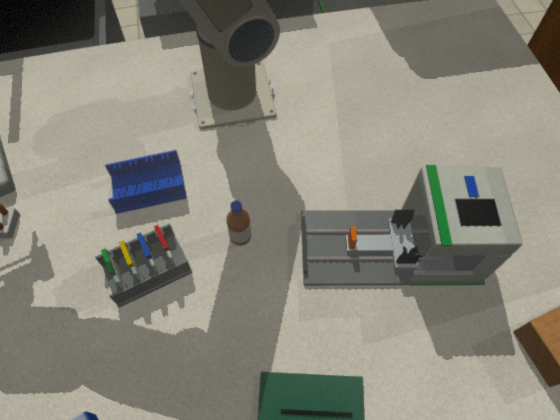

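View pics/top0.png

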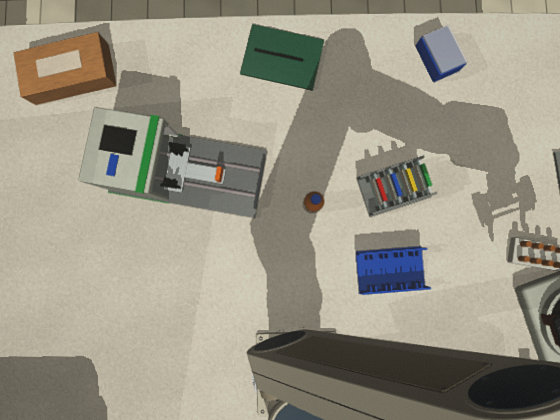

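The grey rack holding the plates is at scene (145,265) / top (397,186). The blue rack-shaped object at scene (147,180) / top (391,270) is empty and the wrong colour, so it is a decoy. The green grip is at scene (108,262) / top (428,175), in the rack's end slot. The orange tab is at scene (352,237) / top (219,174), and the bottle at scene (238,225). Next I'll measure and make one enlarged crop.

```bash
python3 - <<'E'
from h import *
for n in("scene","top"):
    z=np.load('/tmp/'+n+'.npz');im,P=z['im'],z['P']
    hsv=cv2.cvtColor(im,cv2.COLOR_RGB2HSV);H,S,V=[hsv[...,i].astype(int) for i in range(3)]
    rects={'scene':(220,310,90,190),'top':(145,220,355,445)}[n]
    tabr={'scene':(215,255,335,370),'top':(155,190,205,235)}[n]
    def reg(r):
        m=np.zeros(H.shape,bool);m[r[0]:r[1],r[2]:r[3]]=1;return m
    rk=reg(rects)
    for c,m in dict(green=rk&(H>45)&(H<80),yellow=rk&(H>20)&(H<35),blue=rk&(H>100)&(H<130),red=rk&((H<8)|(H>172)),tab=reg(tabr)&(H<15)).items():
        m&=(S>130)&(V>50); q=P[m];q=q[np.isfinite(q).all(1)]
        zt=np.percentile(q[:,2],90); t=q[abs(q[:,2]-zt)<6]
        if c!='tab': t=q[(q[:,2]>100)&(q[:,2]<125)]
        (cx,cy),wh,a=cv2.minAreaRect(t[:,:2].astype(np.float32))
        print(n,c,m.sum(),len(t),'zt %.1f med'%zt,np.median(t,0).round(1),'rect',round(cx,1),round(cy,1),np.round(wh,1),round(a,1))
    # reader hood top, base front edge
    m=(P[...,2]>195)&(P[...,2]<220)&(P[...,0]>350)
    m&=reg({'scene':(150,300,390,530),'top':(90,210,70,180)}[n])
    t=P[m];print('hood',cv2.minAreaRect(t[:,:2].astype(np.float32)),np.median(t[:,2]))
    m=reg({'scene':(200,295,295,420),'top':(125,225,160,275)}[n])&(P[...,2]>8)&(P[...,2]<26)
    t=P[m];print('base',cv2.minAreaRect(t[:,:2].astype(np.float32)),np.percentile(t[:,2],[5,50,95]))
    m=reg({'scene':(195,250,220,255),'top':(185,220,295,330)}[n])&(P[...,2]>130)
    t=P[m];print('bottle',cv2.minAreaRect(t[:,:2].astype(np.float32)),np.percentile(t[:,2],[5,50,95]))
    m=rk&(P[...,2]>50)&(P[...,2]<66)&(S<60)
    t=P[m];print('rack',cv2.minAreaRect(t[:,:2].astype(np.float32)),len(t))
im=np.load('/tmp/scene.npz')['im']
a=cv2.resize(im[215:310,90:200],None,fx=3.6,fy=3.6,interpolation=2);b=cv2.resize(im[190:300,295:440],None,fx=2.7,fy=2.7,interpolation=2)
h=max(a.shape[0],b.shape[0]);o=np.zeros((h,a.shape[1]+b.shape[1],3),np.uint8);o[:a.shape[0],:a.shape[1]]=a;o[:b.shape[0],a.shape[1]:]=b
save('crop1.png',o)
E
```

```text
scene green 95 95 zt 119.3 med [ 507.1 -335.4  117.2] rect 509.9 -335.2 [56.8  9.4] 16.3
scene yellow 149 146 zt 118.8 med [ 502.6 -295.6  116.7] rect 499.1 -297.0 [60.3 10.1] 16.4
scene blue 113 108 zt 119.2 med [ 489.5 -257.7  117.1] rect 487.5 -258.4 [58.4  9.4] 16.5
scene red 121 109 zt 119.6 med [ 478.4 -219.   117.5] rect 477.0 -219.8 [60.1  9.3] 18.1
scene tab 143 81 zt 77.6 med [533.5 193.2  75.8] rect 532.3 194.0 [11.8 36.4] 75.5
hood ((574.1940307617188, 402.7987365722656), (171.53106689453125, 184.590087890625), 78.69366455078125) 206.21439736592316
base ((535.2704467773438, 225.60671997070312), (288.77569580078125, 198.99440002441406), 77.85569763183594) [10.12641529 13.48674776 21.10988503]
bottle ((452.1130676269531, -52.98878479003906), (22.726224899291992, 23.17662239074707), 34.91035461425781) [138.07704207 150.5416783  153.28037395]
rack ((492.5566711425781, -277.1722412109375), (110.9881362915039, 180.04177856445312), 16.930744171142578) 882
top green 68 67 zt 116.6 med [ 505.4 -333.   113.4] rect 508.8 -333.0 [55.5  8. ] 15.5
top yellow 127 121 zt 116.5 med [ 497.1 -294.4  113.4] rect 497.5 -295.0 [57.8 11.5] 17.9
top blue 103 102 zt 116.6 med [ 486.5 -256.   113.6] rect 486.3 -256.5 [58.6 11.2] 17.7
top red 114 104 zt 117.2 med [ 474.8 -216.9  114.3] rect 474.4 -217.2 [58.5 11.1] 16.3
top tab 92 62 zt 75.8 med [531.  194.6  73.2] rect 530.8 194.8 [12.6 35.5] 78.4
hood ((573.5860595703125, 405.158203125), (171.04702758789062, 184.65931701660156), 78.94434356689453) 204.46241838484616
base ((522.08740234375, 232.70306396484375), (294.0881652832031, 224.28878784179688), 77.8703842163086) [ 8.51487662 11.71472377 23.64284167]
bottle ((449.8701171875, -51.671634674072266), (21.899307250976562, 23.9462947845459), 0.9712889194488525) [141.0658959  148.29748663 151.06507857]
rack ((491.4378356933594, -276.09307861328125), (108.56824493408203, 180.95701599121094), 16.276369094848633) 656
```

View pics/crop1.png

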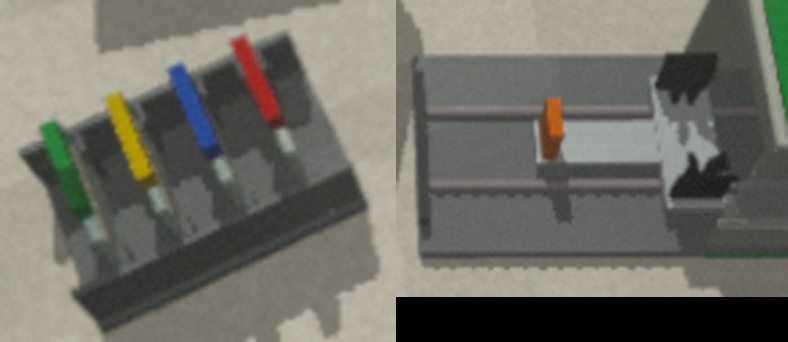

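The crop confirms the target: a green grip in the end slot of the grey rack, with yellow, blue and red beside it. The carriage is partly out, at about 49 mm. I'll move now, first yawing the tool to the reader's axes.

```bash
cat >> h.py <<'E'
from scipy.spatial.transform import Rotation as R
def to(x,y,z,yaw=None,lean=0):
    """tool-axis delta (m) to world pt (mm); yaw = world angle of tool y (deg), turn about tool z"""
    o=get_obs();r=R.from_rotvec(o['orientation'])
    ty=r.as_matrix()[:,1]; a=np.degrees(np.arctan2(ty[1],ty[0]))
    print('pos',o['ee_pos'].round(1),'tool y at %.2f'%a,'tilt z',r.as_matrix()[:,2].round(4),'w %.1f t %.1f F'%(o['width'],o['t']),o['ft_force'].round(1))
    print('delta',(r.inv().apply(np.array([x,y,z])-o['ee_pos'])/1e3).round(4), '' if yaw is None else 'twist z %.2f'%(-((yaw-a+90)%180-90)))
E
python3 -m creep '{"delta_pos":[[0,0,-0.005],[0,0,-0.005],[0,0,-0.005],[0,0,-0.005],[0,0,-0.005],[0,0,-0.005],[0,0,-0.005],[0,0,-0.005],[0,0,-0.005],[0,0,0]],"twist":[[0,0,-6.92],[0,0,-6.92],[0,0,-6.92],[0,0,-6.92],[0,0,-6.92],[0,0,-6.92],[0,0,-6.92],[0,0,-6.92],[0,0,-6.92],[0,0,0]]}' 1
python3 -c "
from h import *
to(531.3,194.3,160,-11.3)"
```

```text
t: 0.93
ee_pos: [176.9, -599.7, 268.3]
orientation: [2.424, 1.997, -0.001]
ft_force: [0.3, -1.2, 0.3]
width: 87.8
grasp_force: 0.0
pos [ 176.9 -599.7  268.3] tool y at -11.04 tilt z [ 2.e-04 -9.e-04 -1.e+00] w 87.8 t 0.9 F [ 0.3 -1.2  0.3]
delta [0.8473 0.1958 0.1077] twist z 0.26
```

```bash
python3 -m creep '{"delta_pos":[[0.035,0.008,0],[0.035,0.008,0],[0.035,0.008,0],[0.035,0.008,0],[0.035,0.008,0],[0.035,0.008,0],[0.035,0.008,0],[0.035,0.008,0],[0.035,0.008,0],[0.035,0.008,0],[0.035,0.008,0],[0.035,0.008,0],[0.035,0.008,0],[0.035,0.008,0],[0.035,0.008,0],[0.035,0.008,0]],"twist":[[0,0,0.26],[0,0,0],[0,0,0],[0,0,0],[0,0,0],[0,0,0],[0,0,0],[0,0,0],[0,0,0],[0,0,0],[0,0,0],[0,0,0],[0,0,0],[0,0,0],[0,0,0],[0,0,0]]}'
python3 -m creep '{"delta_pos":[[0.035,0.008,0],[0.035,0.008,0],[0.035,0.008,0],[0.035,0.008,0],[0.035,0.008,0],[0.035,0.008,0],[0.035,0.008,0.02],[0.035,0.008,0.02],[0,0,0.02],[0,0,0.02],[0,0,0.02],[0,0,0]],"twist":[[0,0,0],[0,0,0],[0,0,0],[0,0,0],[0,0,0],[0,0,0],[0,0,0],[0,0,0],[0,0,0],[0,0,0],[0,0,0],[0,0,0]]}'
python3 -c "
from h import *
to(531.3,194.3,40,-11.3)
im,d,P=cloud('scene');save('s1.png',cv2.resize(im[130:310,280:520],None,fx=3,fy=3))"
```

```text
t: 2.27
ee_pos: [414.3, -74.5, 267.5]
orientation: [-2.438, -1.981, 0.0]
ft_force: [1.8, -1.2, 0.1]
width: 87.7
grasp_force: 0.0
t: 3.27
ee_pos: [530.1, 184.6, 163.4]
orientation: [-2.435, -1.981, 0.011]
ft_force: [-0.4, -0.0, -0.1]
width: 88.0
grasp_force: 0.0
pos [530.1 184.6 163.4] tool y at -11.72 tilt z [-0.0072 -0.0023 -1.    ] w 88.0 t 3.3 F [-0.4 -0.  -0.1]
delta [0.0102 0.     0.1234] twist z -0.42
```

View pics/s1.png

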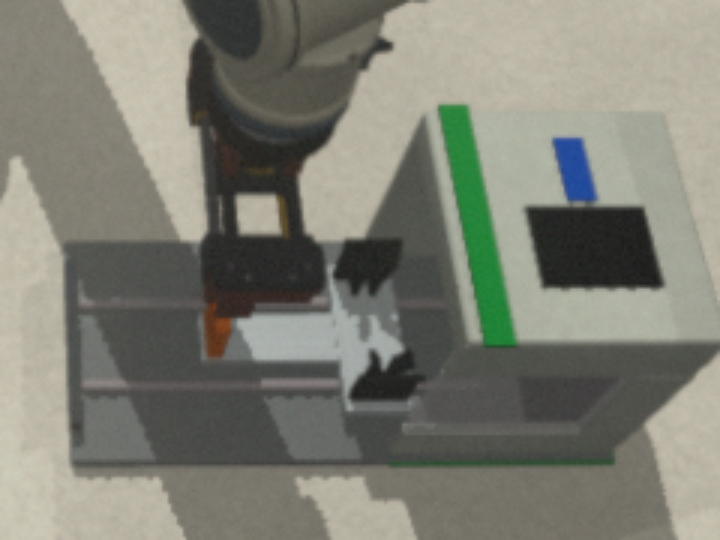

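The crop shows the gripper just above the tab (orange at crop (215,330)), fingers straddling its width. Descending to grip it.

```bash
python3 -m creep '{"delta_pos":[[0.010,0,0],[0,0,0.02],[0,0,0.02],[0,0,0.02],[0,0,0.02],[0,0,0.02],[0,0,0.01],[0,0,0.01],[0,0,0]],"twist":[[0,0,0],[0,0,0],[0,0,0],[0,0,0],[0,0,0],[0,0,0],[0,0,0],[0,0,0],[0,0,0]]}'
python3 -m creep '{"delta_pos":[[0,0,0],[0,0,0],[0,0,0],[0,0,0],[0,0,0],[0,0,0],[0,0,0],[0,0,0]],"twist":[[0,0,0],[0,0,0],[0,0,0],[0,0,0],[0,0,0],[0,0,0],[0,0,0],[0,0,0]]}' 0
python3 -c "
from h import *
to(515.6,114.9,42,-11.3)"
```

```text
t: 4.07
ee_pos: [534.9, 195.1, 47.1]
orientation: [-2.434, -1.986, 0.001]
ft_force: [0.8, 0.4, -0.4]
width: 87.9
grasp_force: 0.0
t: 4.73
ee_pos: [534.2, 194.9, 47.7]
orientation: [-2.433, -1.986, 0.002]
ft_force: [-14.3, 4.1, 10.8]
width: 38.2
grasp_force: 7.0
pos [534.2 194.9  47.7] tool y at -11.57 tilt z [-1.6e-03 -1.0e-04 -1.0e+00] w 38.2 t 4.7 F [-14.3   4.1  10.8]
delta [-0.0822 -0.0022  0.0057] twist z -0.27
```

```bash
python3 -m creep '{"delta_pos":[[0,-0.001,0],[0,-0.001,0],[0,-0.001,0],[0,0,0],[0,0,0],[0,0,0]],"twist":[[0,0,0],[0,0,0],[0,0,0],[0,0,0],[0,0,0],[0,0,0]]}'

```

```text
t: 5.23
ee_pos: [533.2, 195.4, 47.6]
orientation: [2.433, 1.986, 0.002]
ft_force: [4.7, -2.8, -3.5]
width: 35.9
grasp_force: 30.0
```

Firm grip, centred. Pull out until it hits the stop.

```bash
python3 -m creep '{"delta_pos":[[-0.008,0,0],[-0.012,0,0],[-0.012,0,0],[-0.012,0,0],[-0.012,0,0],[-0.012,0,0],[-0.006,0,0],[-0.003,0,0],[-0.003,0,0],[-0.002,0,0],[0,0,0],[0,0,0]],"twist":[[0,0,0],[0,0,0],[0,0,0],[0,0,0],[0,0,0],[0,0,0],[0,0,0],[0,0,0],[0,0,0],[0,0,0],[0,0,0],[0,0,0]]}'

```

```text
t: 6.23
ee_pos: [517.0, 115.7, 47.7]
orientation: [2.434, 1.985, 0.005]
ft_force: [5.3, 3.0, -6.5]
width: 36.0
grasp_force: 30.0
```

```bash
python3 -m creep '{"delta_pos":[[-0.001,0,0],[-0.001,0,0],[-0.001,0,0],[0,0,0],[0,0,0]],"twist":[[0,0,0],[0,0,0],[0,0,0],[0,0,0],[0,0,0]]}'

```

```text
t: 6.65
ee_pos: [517.0, 115.3, 47.7]
orientation: [-2.434, -1.985, -0.01]
ft_force: [4.2, 20.0, -10.5]
width: 36.0
grasp_force: 30.0
```

```bash
python3 -m creep '{"delta_pos":[[-0.001,0,0],[-0.001,0,0],[-0.001,0,0],[0,0,0],[0,0,0]],"twist":[[0,0,0],[0,0,0],[0,0,0],[0,0,0],[0,0,0]]}'

```

```text
t: 7.07
ee_pos: [516.8, 113.9, 47.8]
orientation: [-2.434, -1.985, -0.013]
ft_force: [3.8, 30.1, -11.5]
width: 35.7
grasp_force: 30.0
```

At the stop, with force rising to 20–30 N. Release, rise, and head for the rack.

```bash
python3 -m creep '{"delta_pos":[[0.002,0,0],[0.002,0,0],[0,0,0],[0,0,0],[0,0,0],[0,0,-0.02],[0,0,-0.035],[0,0,-0.035],[0,0,-0.035],[0,0,-0.035],[0,0,-0.035],[0,0,-0.02],[0,0,0]],"twist":[[0,0,0],[0,0,0],[0,0,0],[0,0,0],[0,0,0],[0,0,0],[0,0,0],[0,0,0],[0,0,0],[0,0,0],[0,0,0],[0,0,0],[0,0,0]]}' 1
python3 -c "
from h import *
to(509.2,-334.2,260,106.6)"
```

```text
t: 8.15
ee_pos: [517.7, 113.3, 267.7]
orientation: [2.431, 1.983, 0.012]
ft_force: [0.3, 0.9, -0.3]
width: 87.8
grasp_force: 0.0
pos [517.7 113.3 267.7] tool y at -11.58 tilt z [ 0.0086  0.0016 -1.    ] w 87.8 t 8.2 F [ 0.3  0.9 -0.3]
delta [-0.4402  0.0815  0.0069] twist z 61.82
```

```bash
python3 -m creep '{"delta_pos":[[-0.034,0.0063,0],[-0.034,0.0063,0],[-0.034,0.0063,0],[-0.034,0.0063,0],[-0.034,0.0063,0],[-0.034,0.0063,0],[-0.034,0.0063,0],[-0.034,0.0063,0],[-0.034,0.0063,0],[-0.034,0.0063,0],[-0.034,0.0063,0],[-0.034,0.0063,0],[-0.034,0.0063,0]],"twist":[[0,0,0],[0,0,0],[0,0,0],[0,0,0],[0,0,0],[0,0,0],[0,0,0],[0,0,0],[0,0,0],[0,0,0],[0,0,0],[0,0,0],[0,0,0]]}'
python3 -m creep '{"delta_pos":[[0,0,0],[0,0,0],[0,0,0],[0,0,0],[0,0,0],[0,0,0],[0,0,0],[0,0,0],[0,0,0],[0,0,0],[0,0,0]],"twist":[[0,0,6.87],[0,0,6.87],[0,0,6.87],[0,0,6.87],[0,0,6.87],[0,0,6.87],[0,0,6.87],[0,0,6.87],[0,0,6.87],[0,0,0],[0,0,0]]}' 0.36
python3 - <<'E'
from h import *
to(509.2,-334.2,160,106.6)
ya=np.radians(90-11.4);Y=np.array([np.cos(ya),np.sin(ya)]);X=np.array([Y[1],-Y[0]])
for n in("scene","top"):
    im,d,P=cloud(n); save(n+'2.png',im);np.savez('/tmp/'+n+'2',im=im,d=d,P=P)
    hsv=cv2.cvtColor(im,cv2.COLOR_RGB2HSV)
    m=(hsv[...,0]<15)&(hsv[...,1]>130)&(hsv[...,2]>50)&(abs(P[...,0]-516)<40)&(abs(P[...,1]-115)<40)&(P[...,2]>66)
    t=P[m];print(n,'tab',cv2.minAreaRect(t[:,:2].astype(np.float32)),np.median(t[:,2]))
    c0=np.array([517,115.4]); q=(P[...,:2]-c0); a=q@X; b=q@Y; z=P[...,2]
    m=(abs(a)<70)&(b>100)&(b<140)&(z>58)&(z<85); print('slot fins: a',np.percentile(a[m],[1,99]).round(1),'b',np.percentile(b[m],[1,50,99]).round(1),'z',np.percentile(z[m],[5,95]).round(1),m.sum())
    m=(abs(a)<110)&(b>180)&(b<400)&(z>195); print('hood a',np.percentile(a[m],[.5,99.5]).round(1),'b',np.percentile(b[m],[.5,99.5]).round(1))
E
```

```text
t: 9.23
ee_pos: [505.7, -337.8, 261.1]
orientation: [-2.433, -1.985, 0.001]
ft_force: [0.9, 0.2, -0.2]
width: 87.8
grasp_force: 0.0
t: 10.15
ee_pos: [506.3, -336.1, 261.5]
orientation: [-3.107, -0.459, 0.002]
ft_force: [0.6, 1.3, 0.0]
width: 31.6
grasp_force: 0.0
pos [ 506.3 -336.1  261.5] tool y at -73.20 tilt z [-0.0015  0.001  -1.    ] w 31.6 t 10.2 F [0.6 1.3 0. ]
delta [ 0.0035 -0.0008  0.1015] twist z 0.20
scene tab ((515.181884765625, 113.59562683105469), (11.81379508972168, 36.08685302734375), 75.67499542236328) 75.70906598739327
slot fins: a [-61.4  57.1] b [101.3 121.5 138.2] z [60.8 80.7] 347
hood a [-89.2  90.1] b [208.4 376.4]
top tab ((514.3401489257812, 115.18531799316406), (11.703597068786621, 36.42536544799805), 78.3538818359375) 73.707532489703
slot fins: a [-60.7  56.8] b [101.1 123.3 139.1] z [63.7 78.8] 233
hood a [-91.   88.2] b [210.9 378.4]
```

```bash
python3 -m creep '{"delta_pos":[[0.003,-0.001,0],[0,0,0.03],[0,0,0.03],[0,0,0.03],[0,0,0.025],[0,0,0],[0,0,0]],"twist":[[0,0,0.2],[0,0,0],[0,0,0],[0,0,0],[0,0,0],[0,0,0],[0,0,0]]}' 0.36
python3 - <<'E'
from h import *
to(509.2,-334.2,91,106.6)
im,d,P=cloud('scene'); save('g.png',cv2.resize(im[200:330,60:220],None,fx=4,fy=4,interpolation=2))
E
```

```text
t: 10.83
ee_pos: [509.0, -333.8, 146.8]
orientation: [-3.107, -0.45, 0.003]
ft_force: [0.3, 0.3, 0.3]
width: 31.9
grasp_force: 0.0
pos [ 509.  -333.8  146.8] tool y at -73.52 tilt z [-0.0024  0.0016 -1.    ] w 31.9 t 10.8 F [0.3 0.3 0.3]
delta [0.0002 0.0005 0.0558] twist z -0.12
```

View pics/g.png

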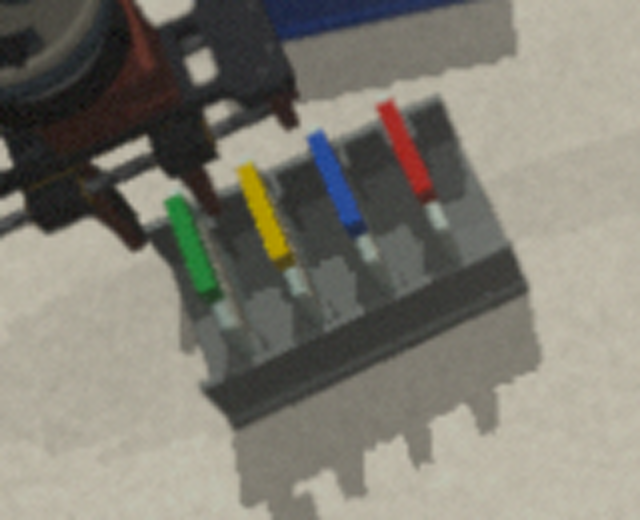

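The crop shows the two fingertips at (135,240) and (213,208), one each side of the green grip (190,245) and clear of yellow (263,215). Descend and grip.

```bash
python3 -m creep '{"delta_pos":[[0,0,0.015],[0,0,0.015],[0,0,0.015],[0,0,0.011],[0,0,0],[0,0,0]],"twist":[[0,0,0],[0,0,0],[0,0,0],[0,0,0],[0,0,0],[0,0,0]]}'
python3 -m creep '{"delta_pos":[[0,0,0],[0,0,0],[0,0,0],[0,0,0],[0,0,0],[0,0,0]],"twist":[[0,0,0],[0,0,0],[0,0,0],[0,0,0],[0,0,0],[0,0,0]]}' 0
```

```text
t: 11.38
ee_pos: [510.1, -334.7, 92.6]
orientation: [3.109, 0.449, 0.001]
ft_force: [-0.0, -0.1, 0.9]
width: 31.6
grasp_force: 0.0
t: 11.88
ee_pos: [510.0, -334.8, 92.4]
orientation: [3.108, 0.449, 0.002]
ft_force: [-0.7, -1.1, 5.7]
width: 9.9
grasp_force: 30.0
```

```bash
python3 -m creep '{"delta_pos":[[0,0,-0.005],[0,0,-0.01],[0,0,-0.01],[0,0,-0.015],[0,0,-0.015],[0,0,-0.015],[0,0,-0.02],[0,0,-0.02],[0,0,-0.02],[0,0,-0.02],[0,0,-0.02],[0,0,0],[0,0,0]],"twist":[[0,0,0],[0,0,0],[0,0,0],[0,0,0],[0,0,0],[0,0,0],[0,0,0],[0,0,0],[0,0,0],[0,0,0],[0,0,0],[0,0,0],[0,0,0]]}'
python3 - <<'E'
from h import *
to(540.7,200,262,78.6)
E
```

```text
t: 12.97
ee_pos: [509.9, -334.4, 263.0]
orientation: [3.108, 0.448, 0.003]
ft_force: [0.1, 1.3, -1.5]
width: 9.9
grasp_force: 30.0
pos [ 509.9 -334.4  263. ] tool y at -73.58 tilt z [ 0.0021 -0.0012 -1.    ] w 9.9 t 13.0 F [ 0.1  1.3 -1.5]
delta [ 1.807e-01 -5.039e-01  4.000e-04] twist z 27.82
```

```bash
python3 -m creep '{"delta_pos":[[0.0056,-0.0157,0],[0.0112,-0.0314,0],[0.0112,-0.0314,0],[0.0112,-0.0314,0],[0.0112,-0.0314,0],[0.0112,-0.0314,0],[0.0112,-0.0314,0],[0.0112,-0.0314,0],[0.0112,-0.0314,0],[0.0112,-0.0314,0],[0.0112,-0.0314,0],[0.0112,-0.0314,0],[0.0112,-0.0314,0],[0.0112,-0.0314,0],[0.0112,-0.0314,0],[0.0112,-0.0314,0],[0.0056,-0.0157,0],[0,0,0],[0,0,0]],"twist":[[0,0,0],[0,0,0],[0,0,0],[0,0,0],[0,0,0],[0,0,0],[0,0,0],[0,0,0],[0,0,0],[0,0,0],[0,0,0],[0,0,0],[0,0,0],[0,0,0],[0,0,0],[0,0,0],[0,0,0],[0,0,0],[0,0,0]]}'
python3 -m creep '{"delta_pos":[[0,0,0],[0,0,0],[0,0,0],[0,0,0],[0,0,0],[0,0,0],[0,0,0],[0,0,0]],"twist":[[0,0,4.5],[0,0,4.5],[0,0,4.5],[0,0,4.5],[0,0,4.5],[0,0,4.5],[0,0,0.8],[0,0,0]]}'
python3 - <<'E'
from h import *
to(540.7,233,262,78.6)
o=get_obs();p=o['ee_pos'];r=R.from_rotvec(o['orientation']).as_matrix();print(o['qpos'].round(2))
for n in('scene','top'):
    im,d,P=cloud(n);save(n+'3.png',im)
    hsv=cv2.cvtColor(im,cv2.COLOR_RGB2HSV)
    m=(hsv[...,0]>45)&(hsv[...,0]<80)&(hsv[...,1]>130)&(hsv[...,2]>40)&(np.linalg.norm(P[...,:2]-p[:2],axis=-1)<60)&(P[...,2]>250)
    t=P[m]-p
    print(n,m.sum()); 
    if m.sum()>3: print('along tool x',np.percentile(t@r[:,0],[0,3,97,100]).round(1),'y',np.percentile(t@r[:,1],[2,98]).round(1),'z',np.percentile(t@r[:,2],[2,98]).round(1))
im,_=get_image('scene');save('s3.png',cv2.resize(im[110:330,280:540],None,fx=2.7,fy=2.7))
E
```

```text
t: 14.55
ee_pos: [537.7, 199.1, 260.0]
orientation: [3.108, 0.452, -0.005]
ft_force: [-0.4, -0.3, -1.2]
width: 9.7
grasp_force: 30.0
t: 15.22
ee_pos: [538.8, 197.1, 261.0]
orientation: [3.125, -0.311, -0.002]
ft_force: [0.6, -0.9, -1.2]
width: 9.5
grasp_force: 30.0
pos [538.8 197.1 261. ] tool y at -101.38 tilt z [-1.4e-03 -6.0e-04 -1.0e+00] w 9.5 t 15.2 F [ 0.6 -0.9 -1.2]
delta [-0.0052 -0.0356 -0.001 ] twist z 0.02
[ 0.33  0.31  1.71 -0.    1.13  2.1 ]
scene 21
along tool x [ 3.4  4.4 27.1 28.1] y [-2.2  5. ] z [-27.4 -22.4]
top 0
```

View pics/s3.png

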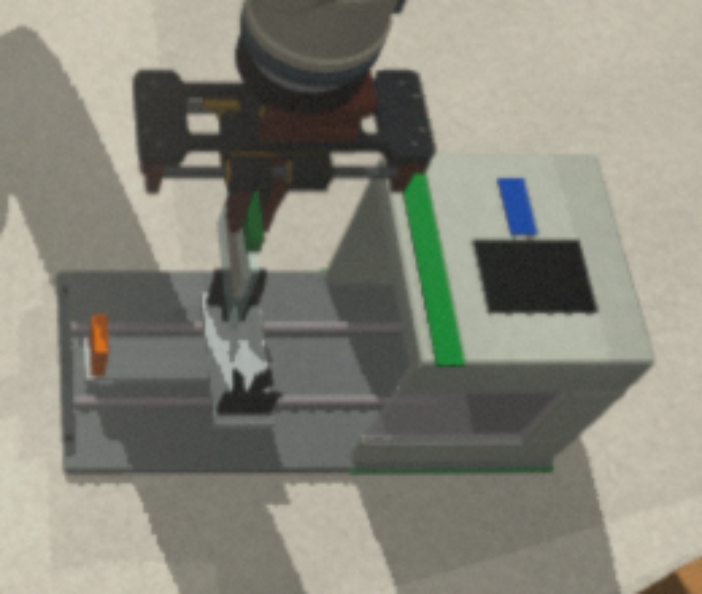

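The crop shows the plate held upright by its green grip (255,215), above and just before the slot, whose fins are at (235,290) and (245,390). The gripper's crossbar reaches about 89 mm toward the hood, whose face is 90 mm from the slot. I'll lean the tool 2.5° away from the hood for clearance and then line up.

```bash
python3 -m creep '{"delta_pos":[[0,0,0],[0,0,0],[-0.005,-0.01,0],[0,-0.01,0],[0,-0.01,0],[0,0,0],[0,0,0]],"twist":[[1.25,0,0],[1.25,0,0],[0,0,0],[0,0,0],[0,0,0],[0,0,0],[0,0,0]]}'
python3 - <<'E'
from h import *
to(539.8,229.8,165,78.6)
E
```

```text
t: 15.95
ee_pos: [540.5, 229.6, 263.0]
orientation: [-3.083, 0.304, -0.007]
ft_force: [0.4, -0.6, -1.8]
width: 9.8
grasp_force: 30.0
pos [540.5 229.6 263. ] tool y at -101.28 tilt z [ 0.0087  0.0428 -0.999 ] w 9.8 t 15.9 F [ 0.4 -0.6 -1.8]
delta [-0.0008  0.0042  0.0979] twist z 0.12
```

```bash
python3 -m creep '{"delta_pos":[[-0.0008,0.001,0.02],[0,0.001,0.02],[0,0.001,0.02],[0,0.001,0.02],[0,0.0002,0.018],[0,0,0],[0,0,0]],"twist":[[0,0,0],[0,0,0],[0,0,0],[0,0,0],[0,0,0],[0,0,0],[0,0,0]]}'
python3 - <<'E'
from h import *
to(539.8,229.8,111,78.6)
im,_=get_image('scene');save('s4.png',cv2.resize(im[150:310,320:480],None,fx=3.7,fy=3.7,interpolation=2))
E
```

```text
t: 16.53
ee_pos: [539.1, 228.6, 164.2]
orientation: [-3.084, 0.307, -0.004]
ft_force: [0.3, 0.5, -0.8]
width: 10.1
grasp_force: 30.0
pos [539.1 228.6 164.2] tool y at -101.37 tilt z [ 0.0065  0.0419 -0.9991] w 10.1 t 16.5 F [ 0.3  0.5 -0.8]
delta [0.0005 0.0009 0.0532] twist z 0.03
```

View pics/s4.png

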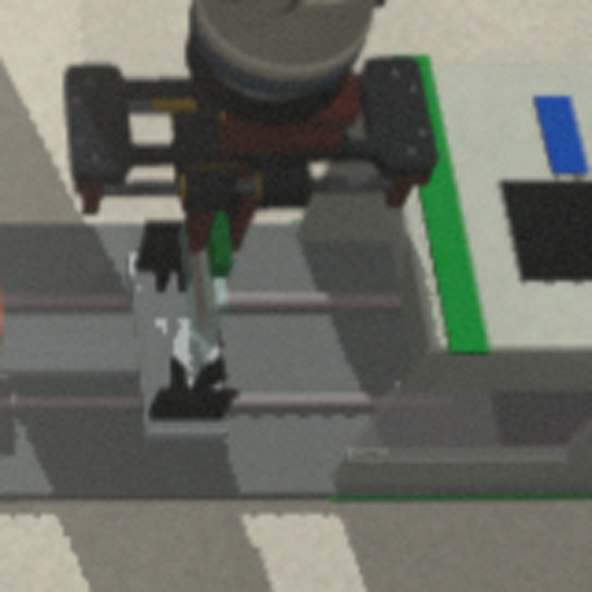

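The crop shows the plate's lower end at about (200,370), between the dark fins, with its edge lined up on the slot. Lowering in small steps while watching force.

```bash
python3 -m creep '{"delta_pos":[[0.0005,0.0012,0.006],[0,0.0003,0.006],[0,0.0003,0.006],[0,0.0003,0.006],[0,0,0]],"twist":[[0,0,0],[0,0,0],[0,0,0],[0,0,0],[0,0,0]]}'

```

```text
t: 17.0
ee_pos: [539.8, 227.8, 139.9]
orientation: [-3.083, 0.308, -0.006]
ft_force: [0.6, 1.8, -1.9]
width: 9.5
grasp_force: 30.0
```

```bash
python3 -m creep '{"delta_pos":[[0,0.0002,0.004],[0,0.0002,0.004],[0,0.0002,0.004],[0,0,0]],"twist":[[0,0,0],[0,0,0],[0,0,0],[0,0,0]]}'

```

```text
t: 17.33
ee_pos: [540.1, 228.0, 128.3]
orientation: [-3.082, 0.307, -0.007]
ft_force: [1.8, 4.8, -4.3]
width: 9.9
grasp_force: 30.0
```

```bash
python3 -m creep '{"delta_pos":[[0,-0.0008,0],[0,-0.0007,0.002],[0,0.0002,0.004],[0,0.0002,0.004],[0,0.0001,0.003],[0,0,0]],"twist":[[0,0,0],[0,0,0],[0,0,0],[0,0,0],[0,0,0],[0,0,0]]}'

```

```text
t: 17.83
ee_pos: [539.9, 229.1, 115.1]
orientation: [-3.083, 0.307, -0.006]
ft_force: [1.0, 1.8, -2.4]
width: 10.2
grasp_force: 30.0
```

```bash
python3 -m creep '{"delta_pos":[[0,0,0.0015],[0,0,0.0015],[0,0,0.0015],[0,0,0],[0,0,0]],"twist":[[0,0,0],[0,0,0],[0,0,0],[0,0,0],[0,0,0]]}'

```

```text
t: 18.25
ee_pos: [540.2, 229.3, 111.2]
orientation: [-3.083, 0.307, -0.006]
ft_force: [-0.4, -0.0, -1.4]
width: 9.7
grasp_force: 30.0
```

```bash
python3 -m creep '{"delta_pos":[[0,0,0.001],[0,0,0.001],[0,0,0.001],[0,0,0],[0,0,0]],"twist":[[0,0,0],[0,0,0],[0,0,0],[0,0,0],[0,0,0]]}'

```

```text
t: 18.67
ee_pos: [540.6, 229.9, 110.4]
orientation: [-3.082, 0.307, -0.008]
ft_force: [-5.1, -0.4, 16.0]
width: 9.9
grasp_force: 30.0
```

The plate is on the floor at 110.4 mm, as predicted. Hold, release, retract.

```bash
python3 -m creep '{"delta_pos":[[0,0,-0.0005],[0,0,0],[0,0,0]],"twist":[[0,0,0],[0,0,0],[0,0,0]]}'
python3 -m creep '{"delta_pos":[[0,0,0],[0,0,0],[0,0,0],[0,0,0],[0,0,0],[0,0,-0.01],[0,0,-0.015],[0,0,-0.02],[0,0,-0.03],[0,0,-0.03],[0,0,-0.03],[0,0,-0.025],[0,0,0],[0,0,0]],"twist":[[0,0,0],[0,0,0],[0,0,0],[0,0,0],[0,0,0],[0,0,0],[0,0,0],[0,0,0],[0,0,0],[0,0,0],[0,0,0],[0,0,0],[0,0,0],[0,0,0]]}' 0.36
python3 - <<'E'
from h import *
to(516.8,114.5,270,-11.4)
for n in('scene','top'):
    im,d,P=cloud(n)
    hsv=cv2.cvtColor(im,cv2.COLOR_RGB2HSV)
    m=(hsv[...,0]>45)&(hsv[...,0]<80)&(hsv[...,1]>130)&(hsv[...,2]>40)&(np.linalg.norm(P[...,:2]-[540,232],axis=-1)<50)&(P[...,2]>100)
    t=P[m];print(n,m.sum(),t.mean(0) if m.sum() else '', np.percentile(t[:,2],95) if m.sum() else '')
E
```

```text
t: 18.92
ee_pos: [540.5, 229.8, 110.4]
orientation: [-3.082, 0.307, -0.008]
ft_force: [-4.4, 0.6, 11.5]
width: 10.1
grasp_force: 30.0
t: 20.08
ee_pos: [539.7, 222.8, 270.8]
orientation: [-3.081, 0.307, -0.012]
ft_force: [-1.5, -0.5, -0.6]
width: 31.4
grasp_force: 0.0
pos [539.7 222.8 270.8] tool y at -101.38 tilt z [ 0.0122  0.044  -0.999 ] w 31.4 t 20.1 F [-1.5 -0.5 -0.6]
delta [-0.001   0.1106 -0.0042] twist z -89.98
scene 106 [541.86087177 231.18073566 136.90031475] 138.13582858235
top 0
```

```bash
python3 -m creep '{"delta_pos":[[0,0.028,0],[0,0.028,0],[0,0.028,0],[0,0.028,0],[0,0,0]],"twist":[[-1.25,0,0],[-1.25,0,0],[0,0,0],[0,0,0],[0,0,0]]}' 1
python3 -m creep '{"delta_pos":[[0,0,0],[0,0,0],[0,0,0],[0,0,0],[0,0,0],[0,0,0],[0,0,0],[0,0,0],[0,0,0],[0,0,0],[0,0,0],[0,0,0],[0,0,0],[0,0,0]],"twist":[[0,0,-6.92],[0,0,-6.92],[0,0,-6.92],[0,0,-6.92],[0,0,-6.92],[0,0,-6.92],[0,0,-6.92],[0,0,-6.92],[0,0,-6.92],[0,0,-6.92],[0,0,-6.92],[0,0,-6.92],[0,0,-6.92],[0,0,0]]}'
python3 - <<'E'
from h import *
to(516.4,112.4,47,-11.4)
im,_=get_image('scene');save('s5.png',cv2.resize(im[150:310,290:490],None,fx=3.7,fy=3.7,interpolation=2))
E
```

```text
t: 20.6
ee_pos: [514.5, 109.4, 265.0]
orientation: [3.123, -0.314, -0.007]
ft_force: [-0.3, -0.1, -0.3]
width: 61.8
grasp_force: 0.0
t: 21.77
ee_pos: [516.2, 113.2, 265.5]
orientation: [-2.426, -1.994, 0.004]
ft_force: [-0.8, 0.1, -0.4]
width: 87.7
grasp_force: 0.0
pos [516.2 113.2 265.5] tool y at -11.16 tilt z [-2.7e-03 -4.0e-04 -1.0e+00] w 87.7 t 21.8 F [-0.8  0.1 -0.4]
delta [-0.0005  0.0009  0.2185] twist z 0.24
```

View pics/s5.png

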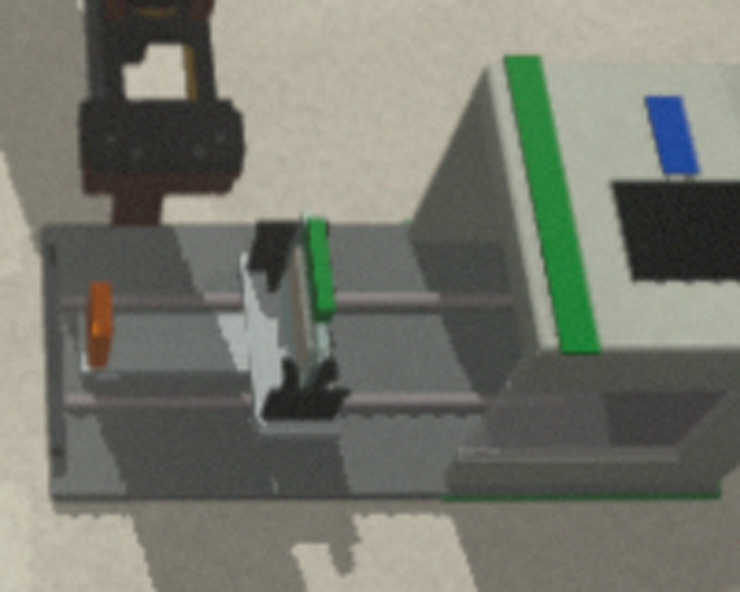

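The crop shows the plate standing in the carriage slot (grip at (320,268), foot between the fins at (265,250) and (300,400)). The tab is free at (98,325). Descend and grip the tab.

```bash
python3 -m creep '{"delta_pos":[[-0.001,0.001,0.03],[0,0,0.03],[0,0,0.03],[0,0,0.03],[0,0,0.03],[0,0,0.03],[0,0,0.02],[0,0,0.018],[0,0,0],[0,0,0]],"twist":[[0,0,0.24],[0,0,0],[0,0,0],[0,0,0],[0,0,0],[0,0,0],[0,0,0],[0,0,0],[0,0,0],[0,0,0]]}'
python3 -m creep '{"delta_pos":[[0,0,0],[0,0,0],[0,0,0],[0,0,0],[0,0,0],[0,0,0],[0,0,0],[0,0,0]],"twist":[[0,0,0],[0,0,0],[0,0,0],[0,0,0],[0,0,0],[0,0,0],[0,0,0],[0,0,0]]}' 0
```

```text
t: 22.65
ee_pos: [516.6, 111.7, 47.8]
orientation: [-2.437, -1.98, 0.004]
ft_force: [0.5, 0.4, 0.4]
width: 87.7
grasp_force: 0.0
t: 23.32
ee_pos: [517.4, 111.7, 49.0]
orientation: [-2.436, -1.984, 0.001]
ft_force: [-12.6, 4.8, 4.0]
width: 38.4
grasp_force: 7.9
```

```bash
python3 -m creep '{"delta_pos":[[0,-0.001,0],[0,-0.001,0],[0,0,0],[0,0,0],[0,0,0]],"twist":[[0,0,0],[0,0,0],[0,0,0],[0,0,0],[0,0,0]]}'
python3 -m creep '{"delta_pos":[[0.002,0,0],[0.005,0,0],[0.008,0,0],[0.008,0,0],[0.008,0,0],[0.008,0,0],[0.008,0,0],[0.008,0,0],[0.008,0,0],[0.008,0,0],[0.008,0,0],[0.008,0,0],[0.008,0,0],[0.008,0,0],[0.008,0,0],[0.006,0,0],[0.003,0,0],[0,0,0]],"twist":[[0,0,0],[0,0,0],[0,0,0],[0,0,0],[0,0,0],[0,0,0],[0,0,0],[0,0,0],[0,0,0],[0,0,0],[0,0,0],[0,0,0],[0,0,0],[0,0,0],[0,0,0],[0,0,0],[0,0,0],[0,0,0]]}'
```

```text
t: 23.73
ee_pos: [516.2, 111.9, 48.9]
orientation: [2.435, 1.984, 0.001]
ft_force: [4.8, -2.6, -2.9]
width: 35.8
grasp_force: 30.0
t: 25.23
ee_pos: [540.2, 230.5, 48.9]
orientation: [-2.435, -1.985, -0.002]
ft_force: [3.7, -0.4, -1.7]
width: 36.2
grasp_force: 30.0
```

```bash
python3 -m creep '{"delta_pos":[[0.003,0,0],[0.002,0,0],[0.002,0,0],[0.001,0,0],[0.001,0,0],[0,0,0],[0,0,0]],"twist":[[0,0,0],[0,0,0],[0,0,0],[0,0,0],[0,0,0],[0,0,0],[0,0,0]]}'
```

```text
t: 25.82
ee_pos: [541.8, 238.3, 48.9]
orientation: [2.436, 1.984, 0.0]
ft_force: [4.1, -1.6, -1.0]
width: 35.7
grasp_force: 30.0
```

```bash
python3 -m creep '{"delta_pos":[[0.001,0,0],[0.001,0,0],[0.001,0,0],[0,0,0],[0,0,0]],"twist":[[0,0,0],[0,0,0],[0,0,0],[0,0,0],[0,0,0]]}'
```

```text
t: 26.23
ee_pos: [541.9, 239.0, 48.9]
orientation: [2.434, 1.984, -0.005]
ft_force: [4.2, -13.4, 3.1]
width: 36.2
grasp_force: 30.0
```

At the inner stop: 129.6 mm travelled and 13 N. Release and rise.

```bash
python3 -m creep '{"delta_pos":[[0.001,0,0],[0,0,0],[0,0,0],[0,0,0]],"twist":[[0,0,0],[0,0,0],[0,0,0],[0,0,0]]}'
python3 -m creep '{"delta_pos":[[0,0,0],[0,0,0],[0,0,0],[0,0,0],[0,0,0],[0,0,-0.02],[0,0,-0.03],[0,0,-0.03],[0,0,-0.03],[0,0,-0.03],[0,0,-0.03],[-0.03,0,-0.03],[-0.03,0,0],[-0.03,0,0],[-0.03,0,0],[0,0,0],[0,0,0]],"twist":[[0,0,0],[0,0,0],[0,0,0],[0,0,0],[0,0,0],[0,0,0],[0,0,0],[0,0,0],[0,0,0],[0,0,0],[0,0,0],[0,0,0],[0,0,0],[0,0,0],[0,0,0],[0,0,0],[0,0,0]]}' 1
python3 - <<'E'
from h import *
for n in('scene','top'):
    im,d,P=cloud(n)
    hsv=cv2.cvtColor(im,cv2.COLOR_RGB2HSV)
    m=(hsv[...,0]<15)&(hsv[...,1]>130)&(hsv[...,2]>50)&(np.linalg.norm(P[...,:2]-[542,242],axis=-1)<50)&(P[...,2]>66)
    t=P[m];print(n,m.sum(), cv2.minAreaRect(t[:,:2].astype(np.float32)) if m.sum()>4 else '')
    if n=='scene': save('s6.png',cv2.resize(im[60:310,80:520],None,fx=1.8,fy=1.8,interpolation=2))
E
```

```text
t: 26.57
ee_pos: [541.9, 239.0, 48.9]
orientation: [2.434, 1.984, -0.007]
ft_force: [4.4, -17.7, 5.8]
width: 35.7
grasp_force: 30.0
t: 27.98
ee_pos: [518.1, 124.6, 248.6]
orientation: [-2.438, -1.982, -0.001]
ft_force: [0.9, -0.1, 1.1]
width: 88.0
grasp_force: 0.0
scene 94 ((541.4428100585938, 241.6400604248047), (12.132079124450684, 36.89143371582031), 79.46111297607422)
top 8 ((543.5219116210938, 237.30694580078125), (9.340617179870605, 3.4737436771392822), 4.044614791870117)
```

View pics/s6.png

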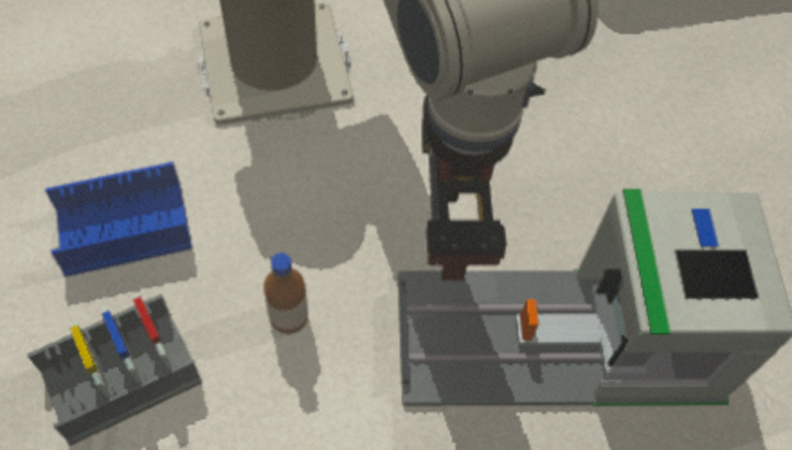

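The carriage is home: the tab, at crop (530,320), moved 130 mm. The other three plates are in their slots around (110,330), the bottle stands at (285,295), and the arm is clear.

```bash
python3 -c "
from workcell import *
print(close_job())"
```

```text
the job is handed in; nothing more can be done
None
```

The job is handed in at about 28 s: the green plate was set on the slot floor and released, and the carriage was pushed to its inner stop. The other plates and the bottle still stand in place in the last picture; no verdict came back, and the plate inside the hood was not checked after the push.

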